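# Put the dough scraper away in the spice carousel and bring the dredger to the front

### The job

First lift the dough scraper out of the white draining block, slide it blade down into the slotted wooden holder on the spice carousel until it is fully home, and let go of it. Then turn the carousel until the tall domed dredger stands squarely in line with the pointer on the carousel's fixed foot, and finish while still gripping the carousel's centre handle, holding the turntable still. Leave the scraper in its slot and everything else on the bench where it stands.

Things in the scene. Friction and masses are not known exactly. Their poses are not given: they have to be found in the camera images.
- scraper: Dough scraper standing upright, blade down, in the slot of the draining block; 112 to 224 g. Origin: middle of the blade's lower edge; z up, x along the blade's width, y across its thickness. Steel blade 80 wide (x), 3 thick (y), from z = 0 to 78; on top a black bar handle 90 long (x), 22 thick (y), from z = 78 to 106 mm. The draining slot leaves about 2 mm play each side of the blade's thickness, so it may lean up to about 6 degrees; the half turn of its yaw does not matter.
- drain_block: White plastic draining block fixed to the bench, 120 (x) x 70 (y) mm foot 8 mm high carrying a body 120 x 51 mm up to 48 mm high. Origin: centre of its underside, z up. One slot 86 (along x) x 7 mm in its middle, floor 8 mm above the bench; the scraper starts in it, lengthwise along x. Lift the scraper straight up at least 45 mm to clear it.
- carousel_base: Fixed black foot of the spice carousel, disc of 100 mm radius, 18 mm high. Origin: on the turning axis at bench height, z up. Its pointer, the front mark, is a 14 mm high tongue along its -x axis, 24 mm wide, ending in a black block 40 mm wide and 32 high, 140 to 170 mm from the axis, outside the tray; it roughly faces the robot and does not turn.
- carousel (a joint): Turning angle of the tray on its foot, rad, counter-clockwise seen from above; at 0 (or any multiple of 2 pi) the dredger is exactly at the pointer. It turns endlessly either way with light friction (about 0.08 N m), has no detents and stays where it is left. The wooden tray (radius 130, top 32 mm above the bench) carries, fixed in place: five short spice tins (46 mm across, tops 104 mm above the bench), one tall dredger, the slotted holder and the centre handle.
- dredger (a point): Centre of the underside of the tall domed steel dredger (58 mm across, 119 tall, top 151 mm above the bench), fixed on the tray 95 mm from the turning axis, on the tray's -x axis. It turns with the tray; axes are the tray's.
- slot (a point): Centre of the slot's mouth in the wooden holder on the tray, 85 mm above the bench, 95 mm from the turning axis on the tray's +y axis. Axes are the tray's and turn with it: z up, the slot is 88 mm long along x and 8 mm wide along y, 45 mm deep (floor 40 mm above the bench), vertical walls 8 mm thick, no chamfer (holder 104 x 24 mm outside). Fully home, the scraper's lower edge rests on that floor, its handle 118 to 146 mm above the bench.
- carousel_handle: Wooden bar handle on a post of 8 mm radius on the turning axis, fixed to the tray: 70 long along x, 18 thick along y, 28 high. Origin: middle of the bar, 162 mm above the bench, so it spans 148 to 176 mm. Its axes are the tray's.
- salt: Bystander: steel salt shaker, 42 across, 71 high. Origin: centre of underside.
- bowl: Bystander: steel bowl, 170 across, 70 high. Origin: centre of underside.
- mug: Bystander: white mug, 76 across, 85 high. Origin: centre of underside.
- funnel: Bystander: steel funnel standing mouth down, 112 across, 90 high. Origin: centre of underside.
- tin: Bystander: tin can, 68 across, 80 high. Origin: centre of underside.
- cutter: Bystander: steel pastry ring, 76 across, 40 high. Origin: centre of underside.
Mind the look-alikes: they are no part of the job. What is shaped like the scraper but purple, red or yellow is not meant.

How it is judged (in metres and radians):
On the way:
1. the scraper is fully home in the carousel's slot and let go (x of scraper in the frame of slot between -0.006 and 0.006 m and y of scraper in the frame of slot between -0.006 and 0.006 m and z of scraper in the frame of slot between -0.05 and -0.04 m and angle between scraper's own z axis and vertical below 0.2 rad and angle between the x axis of scraper and the x axis of slot, either way round below 0.15 rad and contact force between the fingers and scraper below 0.3 N), for 0.2 s.
At the end, for the whole second after the job is handed in: Scraper in the slot: lower edge within 6 mm of its middle and at most 5 mm off its floor, tilt < 0.2 rad, within 0.15 rad of its line, not touched by the fingers. Dredger within 13.5 mm (8 deg) of the pointer's line; carousel at rest (< 0.05 rad/s); fingers on its centre handle with > 2 N (all of step 1 and x of dredger in the frame of carousel_base below -0.09 m and y of dredger in the frame of carousel_base between -0.0135 and 0.0135 m and contact force between the fingers and carousel_handle above 2 N and velocity of joint carousel between -0.05 and 0.05 rad/s); the arm keeps its last pose, push and grip.
It fails at once if a bystander is shifted by more than 30 mm (distance of any of salt, bowl, mug, funnel, tin, cutter from where it was at the start of the episode above 0.03 m).
It fails at once if a bystander is toppled (angle between any of salt, bowl, mug, funnel, tin, cutter's own z axis and vertical above 0.5 rad).
It also fails if it takes over 58 s, if anything falls off the work surface, if the arm or the gripper's body presses on something with over 40 N, if the wrist force passes 120 N, or if a joint passes its speed limit or range.

### The arm

A 7-joint arm with a two-finger parallel gripper is mounted at the origin on the work surface. World frame = base frame: x ahead of the robot, y to its left, z up, the work surface at z = 0. Lengths are in m, angles in degrees, forces in N, time in s.
With the tool pointing down it reaches from about 0.425 to 0.875 m from the base axis. Payload 4.7 kg.
Tool frame: the origin (TCP) lies at the very end of the fingers, on their centre line; the grasp point (between the pads) lies 19 mm behind it; z points along the fingers, y is the line along which they close (so a half turn about z gives the same grasp; the last joint's range is limited). The gripper opens to 87 mm and grips with 3 to 60 N. Pads are 19 mm wide; open, the fingers measure 117 mm over their backs; the gripper's body (75 mm by 190 mm) begins 51 mm behind the grasp point.
Start: joints at [73.001, 18.392, -4.016, 83.108, 1.295, 78.541, -3.26], TCP at [0.199, -0.619, 0.223] pointing down, gripper open.
Joint ranges: [-163.93, 163.93], [-17.29, 119.83], [-79.2, 71.16], [3.27, 140.29], [-89.18, 269.18], [5.43, 117.66], [-154.24, 154.24]. Speed limits (degrees/s): [147.25, 147.25, 180, 180, 180, 180, 180].

### API

Orientations are given as [roll, pitch, yaw] about the fixed x, y, z axes, in that order (R = Rz(yaw) Ry(pitch) Rx(roll)).
In Python, from cell import get_obs, read_camera, sign_off, silhouettes gives the robot as it stands.
- The arm moves only by the tool play_rows, never from a script. Its argument "steps" is a list that holds one entry, the list of rows, each a list of 7 numbers: the shift along the tool's x, y, z in m, then the turn, a rotation vector about the tool's x, y, z in rad, then the finger opening in m, from 0 to 0.087. A call has 1 to 12 rows; each row shifts and turns the commanded pose from where the row before left it, along the tool's axes as they then stand; what a row does not reach is not made up. A row lasts 1/10 s, in which the tool goes at most 50 mm and 8.59 degrees, less where a joint would pass 70% of its speed; a pose out of reach is approached as far as the arm can. A call is refused whole if a number of a shift passes 0.05 or a number of a turn 0.15, either way. A call with a gripper value outside its range is refused whole. The fingers move at their own pace and stop on an object; "force" is the grip in N (left out, the last holds). Time passes only in rows, so rows that do not move let the fingers close. It gives the time, the measured TCP pose, the force, the opening and the grip force at its end, in the units of the state.
- get_obs(): the state, without advancing time (a new reading comes with each control period).
- read_camera(name): name is "scene" or "top" or "wrist"; returns a dict with "frame" (384x512x3 uint8, red, green, blue), "intrinsics" (3x3 intrinsics, pixels), "k1" (the pictures are not rectified: a ray, as slopes to the right and down, at radius r is drawn at 1 + k1 r^2 times it, then the intrinsics apply), "view" (4x4, takes a point from world to camera coordinates). Camera axes: x right, y up, looking along -z (the intrinsics and any distortion apply to the point x, -y, -z); pixel columns grow to the right and rows downward; lengths in m; the calibration is good to about 2 mm. A picture is of the moment at which its call begins. There is no depth.
- sign_off(): hands the job in; it is judged then, once.
Trained networks look in the newest picture that a camera, given by its name, has taken for a name from the list of things; names that differ only in an ending like _2 or _b are one class to them, and where a whole thing is asked for, a point or a joint stands for the part that bears it (a point fixed in the world has none). Each returns a list of dicts, best first, with "p" (0 to 1); they miss things now and then, are a little off and sometimes report something else, mostly with a low value. They report only what shows in the picture. A call takes as long as a camera call. They do not tell look-alikes from the thing itself.
- silhouettes(camera, name): "pixels" (384x512 bool, what is visible of it) and "extent" ([left, top, right, bottom] in pixels, round what is visible of it).
The state is a dict: "time_s": time; "qpos": joint angles; "joint_velocities": joint speeds; "effort": joint torques, N m; "tool_pos": TCP position; "tool_rot": TCP orientation; "force": force on the tool from outside, world axes, zero at the start; "wrist_torque": the same for the moment, N m; "grip_width": finger opening in m; "grasp_force": force on a finger pad.
Only numpy, scipy, OpenCV 4.12 (cv2) and the standard library are available. Lean on these libraries where they do the work, as an engineer would, in place of code of your own. Each camera call takes 0.05 s, during which the arm holds its last target. There are 200 camera calls.

## Working session

There is one attempt and no reset: what is moved stays moved. The work goes in short steps, Python scripts to look and compute and a tool call to move; the robot and the scene stay as the last step left them, time stands still between calls to the robot, and variables do not carry over. Pictures are saved under pics/ and viewed, at most 10 in all, crops included, and the job is handed in when it is done.

Besides the shell and the picture viewer there is one more tool, called after "Emit:" in YAML: its name, and indented under it one key for each argument. play_rows: Moves the arm, as the interface text tells. Its arguments: {"type":"object","properties":{"steps":{"type":"array","items":{"type":"array","items":{"type":"array","items":{"type":"number"}}}},"force":{"type":"number"}},"required":["steps"]}

```bash
mkdir -p pics; ls
cat > h.py <<'E'
import numpy as np, cv2
from cell import get_obs, read_camera, silhouettes, sign_off
E
python3 - <<'E'
from h import *
o=get_obs(); print(o)
ims=[]
for n in ["scene","top"]:
    c=read_camera(n); np.savez(f"{n}0.npz",**c); cv2.imwrite(f"pics/{n}0.png",c["frame"][:,:,::-1])
    print(n,c["intrinsics"],c["k1"],c["view"])
    for t in ["scraper","drain_block","carousel_base","carousel","dredger","slot","carousel_handle"]:
        for d in silhouettes(n,t)[:4]:
            ys,xs=np.nonzero(d["pixels"]); print(t,round(d["p"],2),d["extent"],xs.mean().round(1),ys.mean().round(1),len(xs))
E
```

```text
pics
{'time_s': 0.0, 'qpos': array([72.99972809, 18.4381489 , -4.01421512, 83.17472515,  1.2956818 ,
       78.53973495, -3.26080506]), 'joint_velocities': array([ 0.11675929, -0.05484261,  0.0174705 ,  0.00032856, -0.00774177,
        0.03367021,  0.02017142]), 'effort': array([ 1.28412787e-03, -4.91285992e+01, -4.02976535e-01, -3.12528956e+01,
       -6.39348174e-02,  4.37695370e-02,  1.80267848e-04]), 'tool_pos': array([ 0.19855704, -0.61835785,  0.2214732 ]), 'tool_rot': array([-1.79892665e+02,  6.79174800e-03,  1.78081058e+01]), 'force': array([ 0.1178525 ,  0.72450541, -0.28973975]), 'wrist_torque': array([-0.01005642, -0.01050223,  0.00117194]), 'grasp_force': 0.0, 'grip_width': 0.08708305525169463}
scene [[381.30220812   0.         259.4941966 ]
 [  0.         381.30220812 186.84738735]
 [  0.           0.           1.        ]] -0.07707305742259199 [[-0.53708148  0.84331262  0.01916532  0.27982661]
 [-0.61308157 -0.40585777  0.67779824  0.27013324]
 [ 0.57937421  0.35228298  0.73499812 -1.44300582]
 [ 0.          0.          0.          1.        ]]
scraper 0.92 [199.6, 155.
[... 1024 characters left out ...]
25.4, 271.9] 315.6 258.2 272
scraper 0.78 [339.1, 181.1, 368.9, 198.2] 355.0 189.2 257
scraper 0.78 [346.6, 222.4, 360.9, 252.7] 353.5 236.5 247
scraper 0.64 [302.6, 187.0, 317.5, 219.7] 309.7 202.5 264
drain_block 0.96 [288.7, 186.8, 323.9, 229.4] 303.7 210.6 456
carousel_base 0.66 [148.7, 167.8, 240.0, 265.7] 194.9 211.8 5516
carousel_base 0.33 [291.2, 191.5, 321.3, 230.1] 303.7 211.1 572
carousel 0.57 [148.2, 167.6, 236.4, 250.8] 195.5 210.6 5442
dredger 0.69 [152.1, 167.4, 237.1, 248.2] 195.7 210.2 5459
slot 0.94 [149.6, 170.0, 236.6, 252.9] 195.8 210.6 5437
carousel_handle 0.63 [177.2, 197.1, 203.5, 206.7] 190.0 202.3 184
carousel_handle 0.55 [89.7, 176.7, 144.6, 233.0] 116.4 205.2 2295
```

Run:
```python
import cv2
t=cv2.imread("pics/top0.png");s=cv2.imread("pics/scene0.png")
a=cv2.resize(t[150:290,130:400],(800,415),interpolation=cv2.INTER_CUBIC)
cv2.imwrite("pics/topcrop.png",a)
cv2.imwrite("pics/scenecrop.png",cv2.resize(s[110:310,120:390],(800,593),interpolation=cv2.INTER_CUBIC))
```

```text
(no output)
```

View pics/topcrop.png

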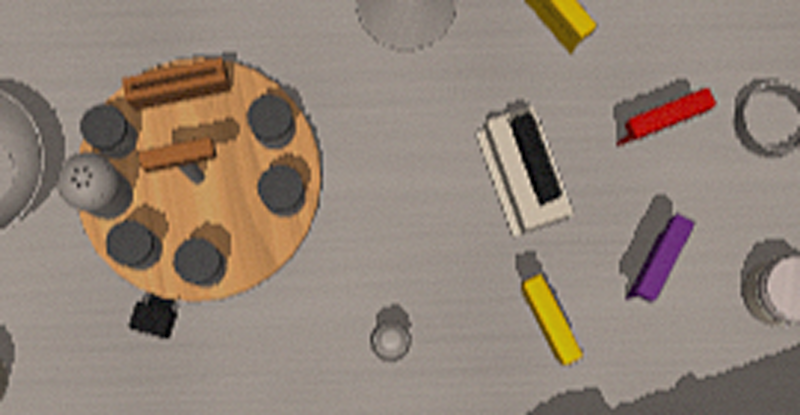

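View pics/scenecrop.png

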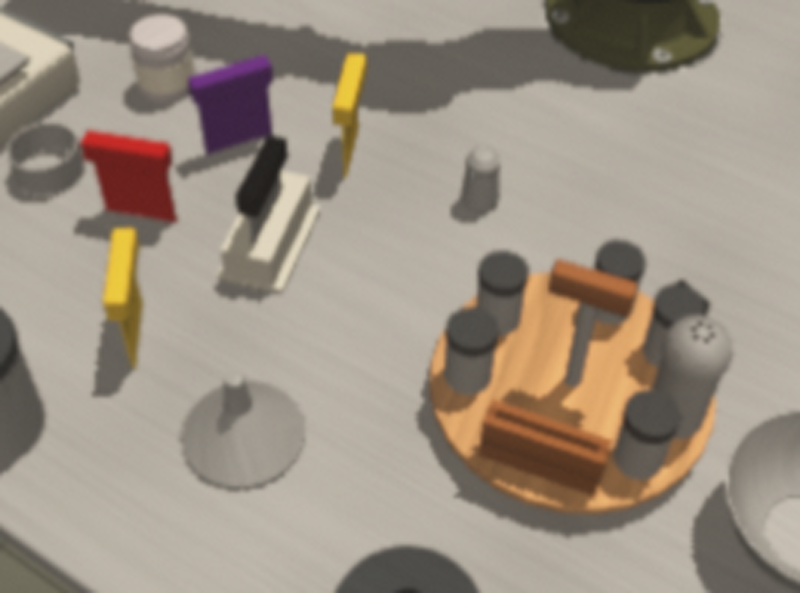

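View pics/top0.png

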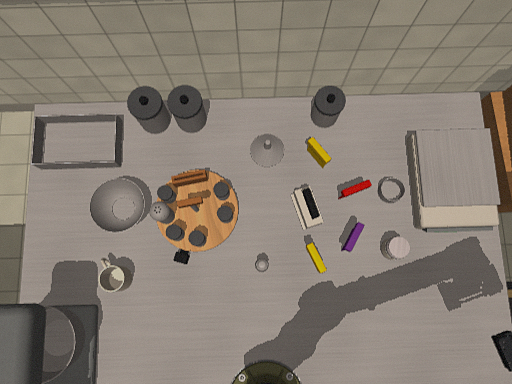

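The real scraper has the black handle in the white block, at top (309,203) and scene (207,171). The look-alikes in the top view are red (355,189), purple (353,237), yellow (316,258) and yellow (318,150). The carousel is at (195,210), with the pointer block at (181,257), the dredger at (158,211) and the slot holder at (190,179).

```bash
cat > h.py <<'E'
import numpy as np, cv2
from scipy.optimize import minimize
from cell import get_obs, read_camera, silhouettes, sign_off
def proj(c,P):
    P=np.atleast_2d(P); q=P@c["view"][:3,:3].T+c["view"][:3,3]
    s=np.c_[q[:,0],-q[:,1]]/-q[:,2:]
    s=s*(1+float(c["k1"])*(s**2).sum(1,keepdims=True)); K=c["intrinsics"]
    return np.c_[s[:,0]*K[0,0]+K[0,2],s[:,1]*K[1,1]+K[1,2]]
def unproj(c,uv,z):
    K=c["intrinsics"]; d=(np.array(uv,float)-[K[0,2],K[1,2]])/[K[0,0],K[1,1]]; s=d.copy()
    for _ in range(20): s=d/(1+float(c["k1"])*(s@s))
    R=c["view"][:3,:3]; o=-R.T@c["view"][:3,3]; r=R.T@np.array([s[0],-s[1],-1])
    return o+r*(z-o[2])/r[2]
def box(lx,ly,z0,z1):
    return np.array([[sx*lx/2,sy*ly/2,z] for sx in(-1,1) for sy in(-1,1) for z in(z0,z1)])
def pose(P,x,y,yaw,lean=0,z=0):
    a=np.radians(yaw); l=np.radians(lean)
    Rx=np.array([[1,0,0],[0,np.cos(l),-np.sin(l)],[0,np.sin(l),np.cos(l)]])
    R=np.array([[np.cos(a),-np.sin(a),0],[np.sin(a),np.cos(a),0],[0,0,1]])
    return P@Rx.T@R.T+[x,y,z]
def hullmask(c,P,S=4):
    p=proj(c,P); h=cv2.convexHull(p.astype(np.float32))[:,0]
    m=np.zeros((384*S,512*S),np.uint8); cv2.fillConvexPoly(m,np.round(((h+.5)*S-.5)*16).astype(np.int32),1,shift=4)
    return cv2.resize(m.astype(np.float32),(512,384),interpolation=cv2.INTER_AREA)
def fit(obs,P,x0,scale,z=0,fixlean=True):
    """obs: list of (cam,mask); P box pts; x0=[x,y,yaw(,lean)]"""
    def cost(v):
        t=0
        for c,m in obs:
            h=hullmask(c,pose(P,*v,z=z)); t+=1-np.minimum(h,m).sum()/np.maximum(h,m).sum()
        return t
    x0=np.array(x0,float); sim=np.vstack([x0]+[x0+np.eye(len(x0))[i]*scale[i] for i in range(len(x0))])
    for _ in range(2):
        r=minimize(cost,x0,method="Nelder-Mead",options=dict(initial_simplex=sim,xatol=1e-4,fatol=1e-5,maxiter=200)); x0=r.x
        sim=np.vstack([x0]+[x0+np.eye(len(x0))[i]*scale[i]/3 for i in range(len(x0))])
    return r.x,r.fun/len(obs)
def comp(mask,uv):
    n,l=cv2.connectedComponents(mask.astype(np.uint8)); i=l[int(uv[1]),int(uv[0])]
    assert i>0,"seed not in mask"; return (l==i).astype(np.float32)
E
python3 - <<'E'
from h import *
T=dict(np.load("top0.npz")); S=dict(np.load("scene0.npz"))
# black handle
f=T["frame"].astype(int); mt=comp(f.max(2)<50,(310,203)); g=S["frame"].astype(int); ms=comp(g.max(2)<60,(208,171))
print("handle px",mt.sum(),ms.sum())
p=unproj(T,(310,203),.114); print("rough",p)
H=box(.09,.022,.078,.106)
for obs in ([(T,mt)],[(T,mt),(S,ms)]):
    print("scraper",fit(obs,H,[p[0],p[1],20],[.01,.01,15],z=.008))
# tray: wood mask circle
c=unproj(T,(197,210),.032); print("tray rough",c)
wood=(f[:,:,0]-f[:,:,2]>60); 
def disc(r,z,n=60):
    a=np.linspace(0,2*np.pi,n); return np.c_[r*np.cos(a),r*np.sin(a),z*np.ones(n)]
# fit tray edge: extreme points by convex hull of wood pixels near
m=np.zeros_like(wood); m[165:255,150:245]=wood[165:255,150:245]
ys,xs=np.nonzero(m); W=np.array([unproj(T,(x,y),.032)[:2] for x,y in zip(xs,ys)])
# lower-right edge pts (free of raised objects)
def cost(v):
    r=np.hypot(*(W-v).T); ang=np.degrees(np.arctan2(*(W-v).T[::-1])); e=0
    for a in range(-180,0,5):  # world -y side
        s=r[(abs((ang-a+180)%360-180)<3)]
        if len(s): e+=min(abs(s.max()-.1305),.01)
    return e
r=minimize(cost,c[:2],method="Nelder-Mead",options=dict(initial_simplex=np.array([c[:2],c[:2]+[.01,0],c[:2]+[0,.01]]))); C=r.x
print("axis",r.x,r.fun/36)
for n,uv,z in [("handle",(190,202.3),.17),("dredger",(158,210),.14),("slot",(190,179),.085),("ptr",(181,257),.025)]:
    q=unproj(T,uv,z); d=q[:2]-C; print(n,q,np.hypot(*d),np.degrees(np.arctan2(d[1],d[0])))
E
```

```text
handle px 240.0 221.0
rough [ 0.56433205 -0.14417587  0.114     ]
scraper (array([ 0.56652394, -0.14643189, 16.52512669]), np.float64(0.17294853925704956))
scraper (array([ 0.56635381, -0.14665125, 19.61387903]), np.float64(0.2379280924797058))
tray rough [0.56631396 0.19738374 0.032     ]
axis [0.56836294 0.20225901] 0.0007942672931261342
handle [0.56619335 0.1976817  0.17      ] 0.005065458909889904 -115.36047465927997
dredger [0.55192537 0.29365239 0.14      ] 0.0928598151950584 100.1959365389816
slot [0.65334037 0.21109027 0.085     ] 0.08543509338474102 5.933154330100699
ptr [0.42309676 0.24756399 0.025     ] 0.1521670358024736 162.6785714439952
```

Emit:
play_rows:
  steps:
    - [[0.041,-0.028,0,0,0,0,0.087],[0.041,-0.028,0,0,0,0,0.087],[0.041,-0.028,0,0,0,0,0.087],[0.041,-0.028,0,0,0,0,0.087],[0.041,-0.028,0,0,0,0,0.087],[0.041,-0.028,0,0,0,0,0.087],[0.041,-0.028,0,0,0,0,0.087],[0.041,-0.028,0,0,0,0,0.087],[0.041,-0.028,0,0,0,0,0.087],[0.041,-0.028,0,0,0,0,0.087],[0.041,-0.028,0,0,0,0,0.087],[0.041,-0.028,0,0,0,0,0.087]]

```text
time_s: 2.0
tool_pos: [0.5654, -0.147, 0.223]
tool_rot: [179.9, -0.0, 17.8]
force: [-0.1, -0.4, 0.4]
grip_width: 0.0867
grasp_force: 0.0
```

Emit:
play_rows:
  steps:
    - [[0,0,0,0,0,0,0.087],[0,0,0,0,0,0,0.087]]

```text
time_s: 2.2
tool_pos: [0.565, -0.1468, 0.2224]
tool_rot: [-180.0, 0.0, 18.0]
force: [-0.2, -0.8, 0.1]
grip_width: 0.087
grasp_force: 0.0
```

Run:
```python
from h import *
o=get_obs(); print(o["tool_pos"],o["tool_rot"],o["qpos"].round(1))
c=read_camera("wrist"); np.savez("w1.npz",**c); cv2.imwrite("pics/w1.png",c["frame"][:,:,::-1])
V=c["view"]; print(V.round(3), -V[:3,:3].T@V[:3,3], c["intrinsics"][0], c["k1"])
for d in silhouettes("wrist","scraper")[:3]: print(d["p"],d["extent"])
print(proj(c,[[.566,-.147,.114]]))
```

```text
[ 0.56495592 -0.14683351  0.2224052 ] [-1.79984094e+02  1.07919023e-02  1.80187363e+01] [ 36.4  12.3 -28.2  92.1   5.9  77.1 -64.5]
[[ 0.31  -0.951  0.    -0.316]
 [ 0.92   0.3   -0.253 -0.445]
 [ 0.24   0.078  0.968 -0.514]
 [ 0.     0.     0.     1.   ]] [ 0.63044263 -0.12674954  0.38475713] [319.31925621   0.         255.9160472 ] -0.03241197403773419
0.97 [247.7, 132.8, 270.9, 237.1]
0.83 [298.3, 275.7, 358.1, 303.1]
0.59 [198.9, 277.5, 231.6, 317.7]
[[255.05255746 188.91326528]]
```

View pics/w1.png

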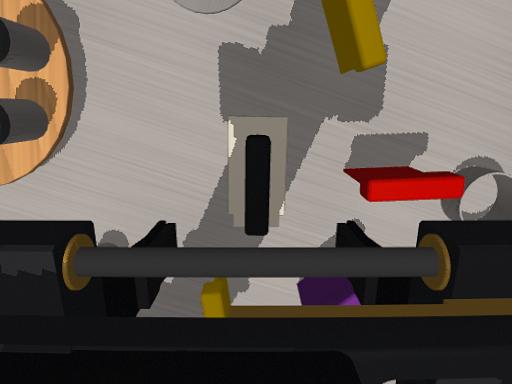

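The wrist view shows the black-handled scraper at (257,185), upright in the block under the open gripper. The red look-alike is at (410,185), purple at (325,290), and yellow at (214,298) and (355,35).

Run:
```python
from h import *
c=dict(np.load("w1.npz")); f=c["frame"].astype(int)
m=comp(f.max(2)<45,(257,185)); ys,xs=np.nonzero(m); print(m.sum(),xs.min(),xs.max(),ys.min(),ys.max())
H=box(.09,.022,.078,.106)
print(fit([(c,m)],H,[.566,-.147,19],[.005,.005,5],z=.008))
print(fit([(c,m)],H,[.566,-.147,19,0],[.005,.005,5,3],z=.008))
# block: whitish incl. handle, between
b=((f[:,:,0]-f[:,:,2]>8)&(f.max(2)<230)); 
T=dict(np.load("top0.npz")); ft=T["frame"].astype(int); mt=comp(ft.max(2)<50,(310,203))
ms=[(c,m),(T,mt)]; print(fit(ms,H,[.566,-.147,19,0],[.005,.005,5,3],z=.008))
# block top outline from brightness: print row
print(f[170,220:295].tolist())
```

```text
2371.0 245 270 135 235
(array([ 0.56682014, -0.1483974 , 17.50239175]), np.float64(0.09061270952224731))
(array([ 0.56613391, -0.1466728 , 17.55107901,  1.11174546]), np.float64(0.0884932279586792))
(array([ 0.56698293, -0.14630707, 16.68188924,  0.74683937]), np.float64(0.14288583397865295))
[[170, 162, 157], [172, 163, 158], [175, 167, 160], [139, 132, 127], [99, 96, 92], [103, 99, 96], [105, 100, 98], [96, 91, 87], [109, 103, 96], [131, 123, 112], [133, 126, 114], [131, 124, 113], [131, 124, 113], [132, 124, 113], [130, 123, 113], [131, 123, 113], [131, 123, 112], [131, 123, 113], [131, 123, 113], [131, 124, 113], [130, 124, 113], [130, 123, 113], [131, 123, 113], [134, 126, 116], [117, 111, 102], [67, 63, 57], [5, 5, 10], [11, 11, 12], [14, 14, 15], [14, 15, 16], [15, 14, 16], [16, 16, 17], [15, 15, 15], [15, 14, 17], [14, 12, 13], [15, 15, 16], [17, 17, 17], [14, 11, 15], [14, 17, 17], [13, 13, 15], [15, 15, 17], [11, 11, 13], [14, 14, 15], [15, 15, 16], [14, 15, 16], [14, 15, 15], [15, 16, 17], [10, 11, 8], [9, 8, 10], [1, 2, 5], [107, 101, 93], [135, 127, 117], [131, 124, 113], [130, 123, 112], [131, 124, 114], [131, 123, 113], [131, 124, 113], [131, 123, 113], [131, 124, 113], [131, 124, 113], [131, 123, 113], [132, 124, 113], [132, 124, 113], [132, 124, 113], [131, 125, 114], [117, 111, 101], [103, 98, 93], [101, 96, 93], [102, 96, 94], [101, 97, 94], [101, 97, 94], [102, 98, 95], [103, 98, 95], [103, 99, 96], [103, 99, 96]]
```

Emit:
play_rows:
  steps:
    - [[0.0012,0.0021,0.03,0,0,0.009,0.087],[0,0,0.035,0,0,0,0.06],[0,0,0.035,0,0,0,0.05],[0,0,0.026,0,0,0,0.045],[0,0,0.01,0,0,0,0.045],[0,0,0,0,0,0,0.045],[0,0,0,0,0,0,0.045],[0,0,0,0,0,0,0.02],[0,0,0,0,0,0,0.0],[0,0,0,0,0,0,0.0],[0,0,0,0,0,0,0.0],[0,0,0,0,0,0,0.0]]
  force: 25

```text
time_s: 3.5
tool_pos: [0.5665, -0.1499, 0.0871]
tool_rot: [180.0, -0.0, 17.3]
force: [-1.5, 0.5, 3.2]
grip_width: 0.0218
grasp_force: 24.7
```

Emit:
play_rows:
  steps:
    - [[0,0,0,0,0,0,0],[0,0,0,0,0,0,0],[0,0,0,0,0,0,0]]

```text
time_s: 3.8
tool_pos: [0.5665, -0.1499, 0.0871]
tool_rot: [180.0, -0.0, 17.3]
force: [-0.9, 0.8, 6.5]
grip_width: 0.0218
grasp_force: 24.7
```

Emit:
play_rows:
  steps:
    - [[0,0,-0.015,0,0,0,0],[0,0,-0.03,0,0,0,0],[0,0,-0.04,0,0,0,0],[0,0,-0.04,0,0,0,0],[0,0,-0.015,0,0,0,0],[0.0265,-0.032,0,0,0,0,0],[0.0265,-0.032,0,0,0,0,0],[0.0265,-0.032,0,0,0,0,0],[0.0265,-0.032,0,0,0,0,0],[0.0265,-0.032,0,0,0,0,0],[0.0265,-0.032,0,0,0,0,0],[0.0265,-0.032,0,0,0,0,0]]

```text
time_s: 5.0
tool_pos: [0.6769, 0.1198, 0.2255]
tool_rot: [180.0, 0.1, 17.3]
force: [0.5, -0.5, -1.9]
grip_width: 0.0221
grasp_force: 24.6
```

Emit:
play_rows:
  steps:
    - [[0,0,0,0,0,-0.1425,0],[0,0,0,0,0,-0.1425,0],[0,0,0,0,0,-0.1425,0],[0,0,0,0,0,-0.1425,0],[0,0,0,0,0,-0.1425,0],[0,0,0,0,0,-0.1425,0],[0,0,0,0,0,-0.1425,0],[0,0,0,0,0,-0.1425,0],[0,0,0,0,0,-0.1425,0],[0,0,0,0,0,-0.1425,0],[0,0,0,0,0,0,0],[0,0,0,0,0,0,0]]

```text
time_s: 6.2
tool_pos: [0.6766, 0.1185, 0.2258]
tool_rot: [-179.9, 0.0, 98.7]
force: [0.0, -0.8, -1.0]
grip_width: 0.0219
grasp_force: 24.6
```

Run:
```python
from h import *
o=get_obs(); print(o["tool_pos"],o["tool_rot"],o["qpos"].round(1),o["force"],o["grip_width"])
c=read_camera("wrist"); np.savez("w2.npz",**c); cv2.imwrite("pics/w2.png",c["frame"][:,:,::-1])
```

```text
[0.67655849 0.11845963 0.22576839] [-1.79934086e+02  5.99788384e-03  9.87320701e+01] [ 20.5  30.2 -48.3  75.5  22.2  83.9 -17.4] [ 0.04872348 -0.81093901 -1.03449031] 0.021855255463655826
```

View pics/w2.png

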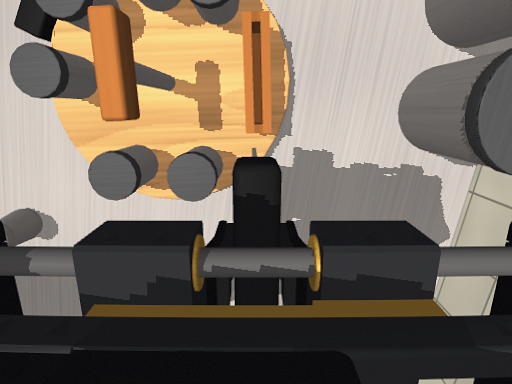

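The view shows the holder at cols 243-271, rows 11-133, with a dark slot in it. The carousel handle is at (113,62), the held scraper's handle at (257,190), and the blade tip just shows at (255,152).

Run:
```python
from h import *
c=dict(np.load("w2.npz")); f=c["frame"].astype(int)
for r in (40,70,110): print(r,[(u,*f[r,u]) for u in range(238,276)])
print([(v,*f[v,256]) for v in list(range(4,30))+list(range(114,140))])
print([(v,*f[v,246]) for v in list(range(4,20))+list(range(124,140))])
```

```text
40 [(238, np.int64(249), np.int64(211), np.int64(130)), (239, np.int64(248), np.int64(211), np.int64(130)), (240, np.int64(249), np.int64(211), np.int64(130)), (241, np.int64(250), np.int64(215), np.int64(132)), (242, np.int64(242), np.int64(187), np.int64(112)), (243, np.int64(220), np.int64(138), np.int64(73)), (244, np.int64(212), np.int64(128), np.int64(66)), (245, np.int64(213), np.int64(130), np.int64(66)), (246, np.int64(213), np.int64(129), np.int64(67)), (247, np.int64(213), np.int64(129), np.int64(66)), (248, np.int64(213), np.int64(130), np.int64(68)), (249, np.int64(213), np.int64(129), np.int64(67)), (250, np.int64(217), np.int64(132), np.int64(69)), (251, np.int64(186), np.int64(113), np.int64(59)), (252, np.int64(134), np.int64(82), np.int64(43)), (253, np.int64(117), np.int64(71), np.int64(38)), (254, np.int64(119), np.int64(73), np.int64(37)), (255, np.int64(120), np.int64(73), np.int64(39)), (256, np.int64(121), np.int64(75), np.int64(40)), (257, np.int64(119), np.int64(73), np.int64(37)), (258, np.int64(120), np.int64(73), np.int64(37)), (259, np.int64(109), np.int
[... 8231 characters left out ...]
, np.int64(137), np.int64(71)), (127, np.int64(220), np.int64(138), np.int64(71)), (128, np.int64(220), np.int64(136), np.int64(71)), (129, np.int64(222), np.int64(143), np.int64(77)), (130, np.int64(223), np.int64(145), np.int64(78)), (131, np.int64(224), np.int64(145), np.int64(78)), (132, np.int64(223), np.int64(142), np.int64(75)), (133, np.int64(237), np.int64(170), np.int64(99)), (134, np.int64(247), np.int64(196), np.int64(121)), (135, np.int64(243), np.int64(189), np.int64(115)), (136, np.int64(237), np.int64(180), np.int64(113)), (137, np.int64(229), np.int64(168), np.int64(105)), (138, np.int64(239), np.int64(182), np.int64(113)), (139, np.int64(247), np.int64(195), np.int64(120))]
```

Run:
```python
from h import *
c=dict(np.load("w2.npz")); f=c["frame"].astype(float)
hm=comp((f[:,:,2]/f[:,:,0]<.385)&(np.indices(f.shape[:2])[1]>200),(247,70))
print("holder",fit([(c,hm)],box(.104,.024,.032,.085),[.662,.217,98],[.004,.004,3]))
d=np.zeros(hm.shape,bool); d[18:128,248:266]=(f[18:128,248:266,0]<165)
sm=comp(d&(f[:,:,0]<155),(256,80)); sm=cv2.morphologyEx(sm,cv2.MORPH_OPEN,np.ones((3,3)))
print("slot",sm.sum(),fit([(c,sm)],box(.088,.008,.085,.0851),[.662,.217,98],[.004,.004,3]))
o=get_obs(); tz=.2258; yaw=98.73; t=[.67656,.11846]
P=box(.09,.022,.078,.106)-[0,0,.0791]; B=box(.08,.003,0,.078)-[0,0,.0791]
pr=lambda Q:proj(c,pose(Q,t[0],t[1],yaw,z=tz)).round(1)
print("handle pred front",pr(P)[4:].tolist()); print("blade",pr(B)[4:].tolist())
g=f.max(2).astype(int)
for v in (165,175,185,195): print(v,g[v,226:240].tolist(),g[v,274:290].tolist())
print([(v,g[v,257],g[v,245],g[v,270]) for v in range(144,172)])
for v in (147,149,151,153): print(v,g[v,246:266].tolist())
# carousel: handle bar
b=comp((f[:,:,2]/f[:,:,0]<.385)&(np.indices(f.shape[:2])[1]<200)&(f[:,:,0]>80),(113,90))
print("bar",b.sum(),fit([(c,b)],box(.07,.018,.148,.176),[.568,.202,98],[.004,.004,3]))
```

```text
holder (array([  0.66220364,   0.21577336, 100.53762304]), np.float64(0.025482654571533203))
slot 879.0 (array([  0.66207959,   0.21577508, 100.32764851]), np.float64(0.08378678560256958))
handle pred front [[277.7, 154.7], [282.0, 163.8], [234.8, 154.7], [230.6, 163.8]]
blade [[258.2, 147.0], [259.2, 164.4], [254.2, 147.0], [253.4, 164.3]]
165 [162, 163, 162, 163, 162, 163, 166, 147, 86, 16, 20, 23, 23, 22] [23, 22, 17, 10, 46, 105, 192, 221, 216, 212, 215, 219, 220, 218, 216, 213]
175 [160, 159, 159, 158, 161, 144, 84, 22, 28, 30, 32, 36, 35, 39] [30, 30, 27, 26, 24, 21, 17, 77, 121, 131, 131, 130, 129, 127, 125, 125]
185 [158, 154, 144, 127, 128, 132, 85, 17, 27, 30, 33, 33, 35, 38] [32, 29, 27, 26, 24, 21, 11, 107, 135, 130, 128, 127, 125, 126, 127, 131]
195 [215, 209, 210, 209, 205, 213, 152, 34, 11, 17, 19, 29, 36, 37] [31, 28, 27, 25, 21, 22, 29, 108, 133, 128, 126, 125, 126, 129, 133, 130]
[(144, np.int64(246), np.int64(247), np.int64(231)), (145, np.int64(245), np.int64(246), np.int64(196)), (146, np.int64(246), np.int64(246), np.int64(138)), (147, np.int64(246), np.int64(24
[... 1282 characters left out ...]
46, 245, 244, 244, 245, 244, 244, 243, 244]
149 [245, 245, 245, 245, 248, 227, 138, 93, 94, 118, 229, 248, 244, 244, 244, 244, 243, 243, 243, 244]
151 [241, 241, 241, 242, 244, 224, 140, 96, 99, 93, 219, 247, 242, 241, 241, 241, 241, 242, 242, 241]
153 [242, 242, 242, 242, 247, 231, 146, 96, 99, 94, 159, 243, 252, 250, 249, 249, 250, 250, 250, 203]
bar 3616.0 (array([  0.56915728,   0.19762002, 102.28497055]), np.float64(0.2827359437942505))<stdin>:3: RuntimeWarning: divide by zero encountered in divide
<stdin>:3: RuntimeWarning: invalid value encountered in divide
<stdin>:17: RuntimeWarning: divide by zero encountered in divide
<stdin>:17: RuntimeWarning: invalid value encountered in divide
```

Emit:
play_rows:
  steps:
    - [[0.0197,0,0.005,0,0,0,0],[0.0197,0,0.012,0,0,0,0],[0.0197,0,0.012,0,0,0,0],[0.0197,0,0.012,0,0,0,0],[0.0199,0.0004,0.005,0,0,0,0],[0,0,0,-0.021,0,-0.028,0],[0,0,0,0,0,0,0],[0,0,0,0,0,0,0],[0,0,0,0,0,0,0]]

```text
time_s: 7.15
tool_pos: [0.6627, 0.2145, 0.181]
tool_rot: [178.7, 0.1, 100.4]
force: [0.1, -1.0, -1.1]
grip_width: 0.0218
grasp_force: 24.6
```

Run:
```python
from h import *
o=get_obs(); print(o["tool_pos"],o["tool_rot"],o["force"])
c=read_camera("wrist"); np.savez("w3.npz",**c); cv2.imwrite("pics/w3.png",cv2.resize(c["frame"][60:260,170:340,::-1],None,fx=3,fy=3,interpolation=cv2.INTER_CUBIC))
yaw=100.37
print("slot mouth corners",proj(c,pose(box(.088,.008,.085,.0851),.6621,.2158,yaw)).round(1)[[0,2,4,6]].tolist())
print("blade low",proj(c,pose(box(.08,.003,0,.0),o["tool_pos"][0],o["tool_pos"][1],o["tool_rot"][2],z=o["tool_pos"][2]-.0791)).round(1).tolist())
```

```text
[0.66273727 0.21451    0.1810278 ] [1.78746241e+02 7.89958444e-02 1.00368763e+02] [ 0.13819745 -0.98520169 -1.13765801]
slot mouth corners [[257.7, 239.7], [248.6, 239.8], [258.0, 137.6], [248.0, 137.7]]
blade low [[255.7, 245.0], [255.7, 245.0], [252.1, 245.0], [252.1, 245.0], [255.8, 146.8], [255.8, 146.8], [251.9, 146.8], [251.9, 146.8]]
```

View pics/w3.png

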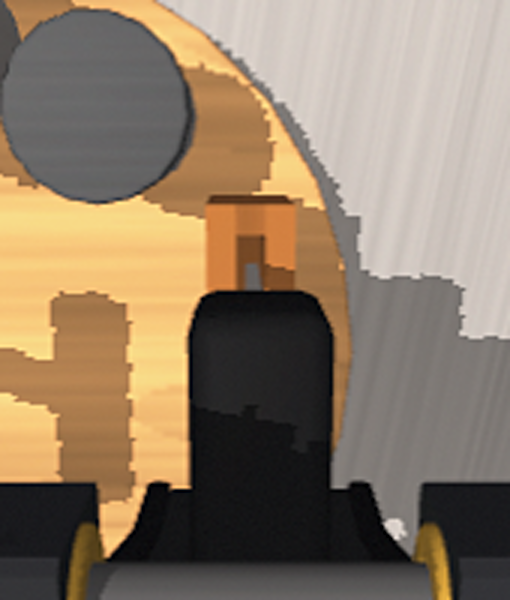

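Emit:
play_rows:
  steps:
    - [[0.0015,-0.0004,0.002,0,0,0,0],[0,0,0,0,0,0,0],[0,-0.0001,0.006,0,0,0,0],[0,-0.0001,0.006,0,0,0,0],[0,-0.0001,0.006,0,0,0,0],[0,-0.0001,0.006,0,0,0,0],[0,-0.0001,0.006,0,0,0,0],[0,0,0,0,0,0,0]]

```text
time_s: 8.0
tool_pos: [0.6607, 0.2175, 0.1471]
tool_rot: [178.9, 0.0, 100.6]
force: [0.0, 0.3, -0.3]
grip_width: 0.0221
grasp_force: 24.6
```

Emit:
play_rows:
  steps:
    - [[-0.001,0.0007,0.004,0,0,0,0],[0,-0.0001,0.006,0,0,0,0],[0,-0.0001,0.006,0,0,0,0],[0,-0.0001,0.006,0,0,0,0],[0,0,0.003,0,0,0,0],[0,0,0,0,0,0,0]]

```text
time_s: 8.6
tool_pos: [0.662, 0.2169, 0.1227]
tool_rot: [178.9, 0.0, 100.5]
force: [0.6, 0.5, -1.1]
grip_width: 0.0218
grasp_force: 24.6
```

Emit:
play_rows:
  steps:
    - [[0,0,0.002,0,0,0,0],[0,0,0.002,0,0,0,0],[0,0,0.001,0,0,0,0],[0,0,0,0,0,0,0]]

```text
time_s: 9.0
tool_pos: [0.6627, 0.2172, 0.1192]
tool_rot: [178.8, 0.0, 100.5]
force: [-0.4, -0.2, 3.2]
grip_width: 0.0221
grasp_force: 24.7
```

Emit:
play_rows:
  steps:
    - [[0,0,0,0,0,0,0.05],[0,0,0,0,0,0,0.05],[0,0,0,0,0,0,0.05],[0,0,0,0,0,0,0.05],[0,0,-0.01,0,0,0,0.05],[0,0,-0.03,0,0,0,0.05],[0,0,-0.04,0,0,0,0.05],[0,0,-0.04,0,0,0,0.05],[0,0,0,0.02,0,0,0.05]]

```text
time_s: 9.9
tool_pos: [0.6619, 0.2189, 0.2468]
tool_rot: [179.3, -0.1, 100.6]
force: [0.2, 0.1, -0.1]
grip_width: 0.0503
grasp_force: 0.0
```

Emit:
play_rows:
  steps:
    - [[0,-0.032,0,0,0,0,0.06],[0,-0.032,0,0,0,0,0.06],[-0.001,-0.032,0,0,0,0,0.06],[0,0,0,0,0,0,0.06],[0,0,0,0,0,0,0.06]]

```text
time_s: 10.4
tool_pos: [0.5661, 0.1978, 0.2392]
tool_rot: [179.8, 0.1, 100.5]
force: [-0.2, 0.6, 0.3]
grip_width: 0.0597
grasp_force: 0.0
```

Run:
```python
from h import *
o=get_obs(); print(o["tool_pos"],o["tool_rot"],o["force"])
c=read_camera("wrist"); np.savez("w4.npz",**c); cv2.imwrite("pics/w4.png",c["frame"][:,:,::-1])
t=read_camera("top"); np.savez("top4.npz",**t)
```

```text
[0.56606058 0.1978009  0.23922856] [1.79842531e+02 9.54970098e-02 1.00531624e+02] [-0.23312151  0.58527697  0.29541138]
```

View pics/w4.png

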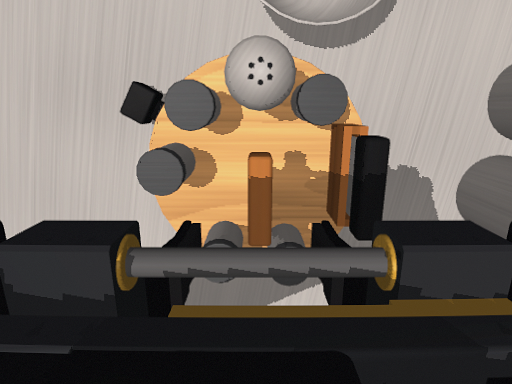

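The scraper stands in the holder at (370,187), released. The bar is at (259,198), the dredger at (260,72) and the pointer block at (142,102).

```bash
python3 - <<'E' 2>/dev/null
from h import *
c=dict(np.load("w4.npz")); f=c["frame"].astype(float); uu=np.indices(f.shape[:2])[1]; vv=np.indices(f.shape[:2])[0]
b=comp((f[:,:,2]/(f[:,:,0]+1e-6)<.40)&(f[:,:,0]>60)&(abs(uu-260)<16)&(vv>148)&(vv<247),(258,200))
r=fit([(c,b)],box(.07,.018,.148,.176),[.5687,.1987,100.4],[.003,.003,2]); print("bar",b.sum(),r)
pm=comp((f.max(2)<60)&(uu<170)&(vv<130),(142,102)); 
a=fit([(c,pm)],box(.03,.04,0,.032),[.423,.248,161],[.004,.004,4]); print("ptr",pm.sum(),a)
sm=comp((f.max(2)<60)&(uu>345)&(vv<240)&(vv>125),(370,190))
for zb in (.035,.04,.045,.055): print("scr",zb,fit([(c,sm)],box(.09,.022,.078,.106),[.662,.216,100.4],[.003,.003,2],z=zb))
A=np.array([.5687,.1987])
for C in (A,r[0][:2]): d=a[0][:2]-C; print(np.hypot(*d),np.degrees(np.arctan2(d[1],d[0])))
q=unproj(c,(260,72),.14); d=q[:2]-A; print("dredger",q,np.hypot(*d),np.degrees(np.arctan2(d[1],d[0])))
E
```

```text
bar 2213.0 (array([  0.56886247,   0.19816836, 100.18796965]), np.float64(0.06449311971664429))
ptr 1227.0 (array([  0.42338735,   0.24694642, 163.52419074]), np.float64(0.09648013114929199))
scr 0.035 (array([  0.6638402 ,   0.21582899, 102.56516054]), np.float64(0.41447627544403076))
scr 0.04 (array([  0.66208084,   0.21604128, 103.37410177]), np.float64(0.42471277713775635))
scr 0.045 (array([  0.66009746,   0.21683069, 104.04269247]), np.float64(0.4354667663574219))
scr 0.055 (array([  0.65678885,   0.21639148, 105.1492316 ]), np.float64(0.45647770166397095))
0.15311265188558107 161.63290464857837
0.15343503142992163 161.46361046586546
dredger [0.5517669  0.29222798 0.14      ] 0.09504847734428942 100.26215076542215
```

Emit:
play_rows:
  steps:
    - [[0,0.0028,0.01,0,0,0,0.06],[0,0,0.03,0,0,0,0.06],[0,0,0.03,0,0,0,0.06],[0,0,0.02,0,0,0,0.06],[0,0,0.006,0,0,0,0.06],[0,0,0,0,0,0,0.04],[0,0,0,0,0,0,0.0],[0,0,0,0,0,0,0.0],[0,0,0,0,0,0,0.0],[0,0,0,0,0,0,0.0]]
  force: 25

```text
time_s: 11.5
tool_pos: [0.5691, 0.1987, 0.1431]
tool_rot: [179.9, 0.0, 100.5]
force: [0.4, -0.9, -0.6]
grip_width: 0.0279
grasp_force: 0.0
```

Emit:
play_rows:
  steps:
    - [[0,0,0,0,0,0,0],[0,0,0,0,0,0,0],[0,0,0,0,0,0,0],[0,0,0,0,0,0,0]]

```text
time_s: 11.9
tool_pos: [0.5689, 0.1986, 0.1427]
tool_rot: [179.9, 0.0, 100.5]
force: [-0.5, -0.5, 3.2]
grip_width: 0.0177
grasp_force: 25.0
```

Emit:
play_rows:
  steps:
    - [[0,0,0,0,0,-0.03,0],[0,0,0,0,0,-0.08,0],[0,0,0,0,0,-0.1,0],[0,0,0,0,0,-0.1,0],[0,0,0,0,0,-0.1,0],[0,0,0,0,0,-0.1,0]]

```text
time_s: 12.5
tool_pos: [0.5696, 0.1989, 0.1428]
tool_rot: [179.8, 0.1, 130.1]
force: [2.2, 1.4, 0.4]
grip_width: 0.0182
grasp_force: 25.0
```

Emit:
play_rows:
  steps:
    - [[0,0,0,0,0,-0.1,0],[0,0,0,0,0,-0.1,0],[0,0,0,0,0,-0.1,0],[0,0,0,0,0,-0.1,0],[0,0,0,0,0,-0.1,0],[0,0,0,0,0,-0.05,0],[0,0,0,0,0,0,0],[0,0,0,0,0,0,0],[0,0,0,0,0,0,0],[0,0,0,0,0,0,0]]

```text
time_s: 13.5
tool_pos: [0.57, 0.1995, 0.1428]
tool_rot: [179.8, 0.2, 161.3]
force: [4.5, 2.4, -1.1]
grip_width: 0.0178
grasp_force: 25.0
```

```bash
python3 - <<'E' 2>/dev/null
from h import *
o=get_obs(); print(o["tool_pos"],o["tool_rot"],o["force"],o["grasp_force"],o["joint_velocities"].round(2))
c=read_camera("wrist"); s=read_camera("scene"); np.savez("w5.npz",**c)
a=c["frame"][:,:,::-1]; b=cv2.resize(s["frame"][180:300,250:400,::-1],(400,320),interpolation=cv2.INTER_CUBIC)
im=np.zeros((384,800,3),np.uint8); im[:,:]=0; im[:300,:400]=cv2.resize(a,(400,300)); im[:320,400:]=b
cv2.imwrite("pics/w5.png",im)
A=[.5688,.1985]; p=[.4234,.247]
print("ptr line px", proj(c,[[*p,.032],[A[0]-.095*np.cos(np.radians(18.4)),A[1]+.095*np.sin(np.radians(18.4)),.151],[*A,.176]]).round(1).tolist())
E
```

```text
[0.56998633 0.19949878 0.14278137] [179.81605464   0.18645685 161.25148926] [ 4.5425418   2.43273971 -1.09043531] 25.001961621455848 [-0.12  0.   -0.07 -0.04 -0.02  0.06 -0.1 ]
ptr line px [[254.3, -5.7], [254.3, 46.6], [255.6, 266.4]]
```

View pics/w5.png

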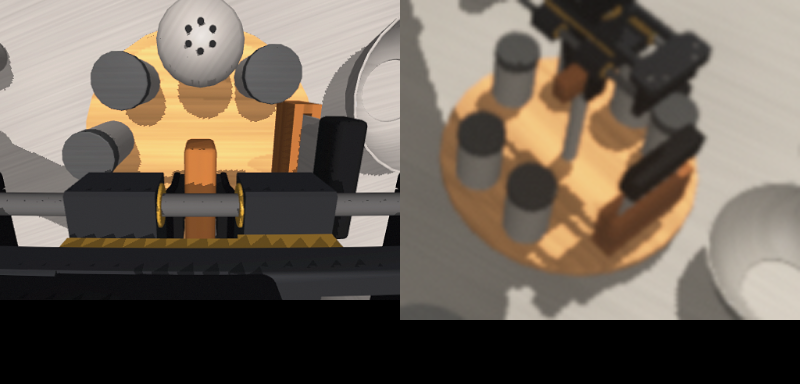

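```bash
python3 - <<'E' 2>/dev/null
from h import *
s=read_camera("scene"); f=s["frame"].max(2).astype(int)
a=np.radians(161.4); A=np.array([.5688,.1985]); S=A+.095*np.array([np.cos(a-np.pi/2),np.sin(a-np.pi/2)])
m=((f<60)&(np.indices(f.shape)[0]>225)&(np.indices(f.shape)[1]>325)&(np.indices(f.shape)[1]<375))
m=comp(m,(345,245)); ys,xs=np.nonzero(m); print(S,m.sum(),xs.min(),xs.max(),ys.min(),ys.max())
for zb in (.035,.04,.045,.05,.06,.07): print(zb,fit([(s,m)],box(.09,.022,.078,.106),[*S,161.4],[.003,.003,2],z=zb))
for zb in (.04,.05): print(1-np.minimum(h:=hullmask(s,pose(box(.09,.022,.078,.106),*S,161.4,z=zb)),m).sum()/np.maximum(h,m).sum())
o=get_obs(); print(o["tool_pos"],o["tool_rot"],o["force"],o["grasp_force"])
E
```

```text
[0.59910113 0.288538  ] 361.0 333 362 226 254
0.035 (array([  0.59096355,   0.29322537, 167.28249152]), np.float64(0.24505716562271118))
0.04 (array([  0.59610757,   0.29305031, 168.06436494]), np.float64(0.24963271617889404))
0.045 (array([  0.60241703,   0.29431883, 168.31774626]), np.float64(0.2578001022338867))
0.05 (array([  0.60375224,   0.29480138, 167.44266635]), np.float64(0.2655925154685974))
0.06 (array([  0.60984393,   0.29616719, 168.63961203]), np.float64(0.2803117632865906))
0.07 (array([  0.62003606,   0.29686078, 168.4314385 ]), np.float64(0.2999380826950073))
0.32945216
0.46090764
[0.5699735  0.19949565 0.14277178] [179.81782566   0.18353574 161.2533454 ] [ 5.70237421  2.93549711 -1.55369928] 25.00179598806426
```

Run:
```python
from h import *
c=dict(np.load("w4.npz"))
for zb in (.04,.05): print(zb,proj(c,pose(box(.09,.022,.078,.106),.6621,.2158,100.3,z=zb)).round(0).tolist()[4:])
f=c["frame"].max(2).astype(int); print([int(x) for x in f[180,340:396]]); print([int(x) for x in f[126:146,372]])
```

```text
0.04 [[379.0, 136.0], [392.0, 139.0], [354.0, 136.0], [365.0, 138.0]]
0.05 [[383.0, 137.0], [398.0, 140.0], [358.0, 136.0], [369.0, 140.0]]
[98, 113, 114, 114, 114, 114, 114, 117, 87, 72, 71, 72, 58, 19, 11, 11, 12, 9, 10, 14, 16, 12, 26, 26, 17, 18, 20, 19, 16, 19, 20, 17, 19, 19, 19, 19, 19, 19, 18, 19, 19, 18, 20, 18, 16, 22, 71, 116, 113, 114, 114, 113, 113, 114, 114, 114]
[184, 183, 182, 183, 184, 183, 183, 187, 197, 99, 9, 13, 24, 24, 27, 29, 31, 32, 32, 32]
```

```bash
python3 -c "
from cell import *
print(sign_off())"
```

```text
the job is handed in; nothing more can be done
None
```

I handed the job in at about 14 s of the 58 s; sign-off returned no verdict. The scraper was released at the slot floor. The dredger was turned to within about a degree of the pointer, and the gripper is still holding the centre handle at 25 N.

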